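# Close the hand mould and lock its cam lever

## Task

The upper half of the little aluminium hand mould lies cavity side up on the bench. Turn it over without dropping it, lower it over the two leader pins of the lower half in the fixture until it sits fully home and flush, then swing the cam lever round until its nose just bites on the steel button of the upper half: snug, so that it holds when you let go, but not forced. Leave the tin, the spanner and the caliper where they lie.

Things in the scene. Friction and masses are not known exactly. Their poses are not given: they have to be found in the camera images.
- mould_top: Upper mould half: loose aluminium block 120 (x) x 60 (y) x 36 (z) mm, 0.45 to 0.8 kg, balanced at its middle. Origin: centre of its back face; z points out of the parting face (two round cavities), 36 mm away. Starts lying on its back, z up, x roughly along world +y. Fitted, z points down, x along fixture -x, y along fixture +y. Stands on either end; grasp across the 60 mm width.
- fixture: Fixture, fixed: steel base 12 mm thick (x -84 to +112, y -52 to +52 mm) with the lower mould half, a 120 x 60 mm block centred on the origin, parting face 40 mm above it (back of the fitted upper half: 76 mm). Origin on the bench, z up, x roughly along world +y. Four toe clamps beside the lower half at x -46 to -26 and +26 to +46, out to y +-44 mm, are 26 mm high.
- clamp: Cam clamp: upright post, 30 mm thick, fixed on the fixture at its x +80, y +19 mm, with the cam lever on top (highest point but the knob: about 97 mm above the bench). Origin: foot of the post on the base plate. Its lock nut sets its height anew each time over a range of 3 mm, so the lever angle at which the nose bites must be felt.
- strike_button (a point): Crown of the domed steel strike button, 12 mm wide, on which the cam nose bites (mould half x -46, y +19, z +7 mm). It stands in a corner notch of the back, 14 mm deep, x -60 to -30, y -9 to +30 mm, open at the -x end and +y side. The block still stands well on this end.
- pin_large (a point): Foot of the large leader pin, on its axis at the parting face of the lower half (fixture x +44, y -19.5, z +40 mm). Pin 12 mm thick, upright, 21 mm high, of which the last 5 mm taper to 7.6 mm.
- pin_small (a point): Foot of the small leader pin, likewise (fixture x -44, y +19.5, z +40 mm). Pin 9 mm thick, 21 mm high, the last 5 mm tapering to 4.6 mm.
- bore_large (a point): Mouth of the straight 13.2 mm through bore in the parting face of the upper half (its x -44, y -19.5, z +36 mm), with a 1 mm chamfer. Fully home it coincides with pin_large.
- bore_small (a point): Mouth of the straight 10.2 mm through bore in the parting face of the upper half (its x +44, y +19.5, z +36 mm). Fully home it coincides with pin_small.
- lever_knob (a point): Middle of the upright round black knob on the lever's handle, 14 to 17 mm thick, about 100 mm above the bench; it reaches from 21 mm below this point (handle arm) to 13 mm above it. It swings level, 74 mm from the pivot axis.
- lever_pivot (a point): Point on the cam lever's upright pivot axis, 32 mm lower than the middle of the knob.
- cam_lever (a joint): Lever angle, 0 to 2.8 rad, growing anticlockwise seen from above. Starts open, 0 to 0.35. At 2.09 the nose points along fixture -x, over the button 34 mm from the pivot. Its 12 degree ramp touches the button between 1.75 and 2.3 rad; beyond it grips: snug is 2 to 5 N more drag at the knob than its own friction of 2 to 4 N. It stays where left.
- wax_tin: Bystander: green and cream tin, 51 x 69 x 41 mm, origin under its middle.
- spanner: Bystander: combination spanner, 25 x 184 x 8 mm, long axis y, origin under its middle.
- caliper: Bystander: digital caliper, 71 x 210 x 14 mm, long axis y, origin under its middle.
Mind the look-alikes: they are no part of the job. There is more than one size of the fixture; the job needs the larger.

How it is judged:
On the way:
1. the upper half, turned over, sits flush on the lower half with both bores over their pins, the cam not yet pressing on it (horizontal distance between bore_large and pin_large below 0.002 m and horizontal distance between bore_small and pin_small below 0.002 m and z of bore_large in the frame of fixture between 0.0385 and 0.0415 m and z of bore_small in the frame of fixture between 0.0385 and 0.0415 m and angle between mould_top's own z axis and vertical above 3.11 rad and contact force between clamp and mould_top below 1 N), for 0.2 s.
At the end, for the whole second after the job is handed in: The upper half lies cavity side down on the lower half, both bore mouths within 2 mm sideways and 1.5 mm in height of their pins' feet and level to about 1.8 degrees; the cam nose presses on it with 4 to 60 N; everything is still (horizontal distance between bore_large and pin_large below 0.002 m and horizontal distance between bore_small and pin_small below 0.002 m and z of bore_large in the frame of fixture between 0.0385 and 0.0415 m and z of bore_small in the frame of fixture between 0.0385 and 0.0415 m and angle between mould_top's own z axis and vertical above 3.11 rad and contact force between clamp and mould_top between 4 and 60 N and linear speed of mould_top below 0.01 m/s and velocity of joint cam_lever between -0.05 and 0.05 rad/s); the robot touches nothing.
It fails at once if the upper half is dropped or toppled: it falls free at more than 0.5 m/s (linear speed of mould_top above 0.5 m/s and contact force between the fingers and mould_top below 0.5 N).
It fails at once if the cam lever is overrun: it presses on the mould with more than 80 N (contact force between clamp and mould_top above 80 N).
It fails at once if the upper half is slammed or forced onto the fixture with more than 100 N (contact force between fixture and mould_top above 100 N).
It fails at once if the tin, the spanner or the caliper is moved by more than 25 mm (distance of any of wax_tin, spanner, caliper from where it was at the start of the episode above 0.025 m).
It also fails if it takes over 72 s, if anything falls off the work surface, if the arm or the gripper's body presses on something with over 40 N, if the wrist force passes 120 N, or if a joint passes its speed limit or range.

## Robot

A 6-joint arm with a two-finger parallel gripper is mounted at the origin on a cart in front of the work surface, level with it; the furniture and walls round the work are solid. World frame = base frame: x ahead of the robot, y to its left, z up, the work surface at z = 0. Lengths are in m, angles in rad, forces in N, time in s.
With the tool pointing down it reaches from about 0.375 to 0.925 m from the base axis. Payload 5.7 kg.
Tool frame: the origin (TCP) lies on the centre line of the jaws, within the pads' length; the fingertips stand 19 mm ahead of it and the grasp point (between the pads) is the TCP; z points along the fingers, y is the line along which they close (so a half turn about z gives the same grasp; the last joint's range is limited). The gripper opens to 88 mm and grips with 3 to 60 N. Pads are 20 mm wide; open, the fingers measure 115 mm over their backs; the gripper's body (75 mm by 178 mm) begins 61 mm behind the grasp point.
Start: joints at [-1.28, 0.359, 1.51, -0, 1.272, -0.115], TCP at [0.237, -0.551, 0.242] pointing down, gripper open.
Joint ranges: [-2.97, 2.97], [-1.01, 2.36], [0.21, 2.38], [-0.96, 4.11], [0.2, 2.71], [-2.98, 2.98]. Speed limits (rad/s): [2.39, 2.39, 3.14, 3.14, 3.14, 3.14].

## Interface

Orientations are given as a rotation vector (axis times angle).
In Python, from station import arm gives the robot as it stands.
- The arm moves only by the tool carry_out, never from a script. Its argument "motion" is text: rows parted by semicolons, each of 6 numbers parted by spaces: the shift along the tool's x, y, z in cm, then the turn, a rotation vector about the tool's x, y, z in degrees. A call has 1 to 20 rows; each row shifts and turns the commanded pose from where the row before left it, along the tool's axes as they then stand; what a row does not reach is not made up. A row lasts 1/8 s, in which the tool goes at most 62.5 mm and 10.7 degrees, less where a joint would pass 70% of its speed; a pose out of reach is approached as far as the arm can. A call is refused whole if a number of a shift passes 6.25 or a number of a turn 10.7, either way. A call with a gripper value outside its range is refused whole. "claw" is the opening, from 0 (shut) to 1 (fully open), set as the call begins (left out, the last holds). The fingers move at their own pace and stop on an object; "squeeze" is the grip in N (left out, the last holds). Time passes only in rows, so rows that do not move let the fingers close. It gives the time, the measured TCP pose, the force, the opening and the grip force at its end, in the units of the state.
- arm.state(): the state, without advancing time (a new reading comes with each control period).
- arm.read_camera(name): name is "scene" or "side" or "wrist"; returns the picture (400x640x3 uint8, red, green, blue); there is no depth.
- arm.camera_model(name): a dict with "K" (3x3 intrinsics, pixels), "position" and "orientation" of the camera in the world; the wrist camera has in their place "mount" (4x4, takes a point from camera to tool coordinates, whose origin is the TCP and whose axes are the flange's). Camera axes: x right, y down, z forward; pixel columns grow to the right and rows downward; lengths in m; the calibration is good to about 2 mm. The wrist camera is an equidistant fisheye: a pixel r from the principal point sees the ray r / f radians off the axis. A picture is of the moment at which its call begins: read the wrist's pose just before it. camera_model takes no time and is no camera call.
- arm.sign_off(): hands the job in; it is judged then, once.
Trained networks look in the newest picture that a camera, given by its name, has taken for a name from the list of things; names that differ only in an ending like _2 or _b are one class to them, and where a whole thing is asked for, a point or a joint stands for the part that bears it (a point fixed in the world has none). Each returns a list of dicts, best first, with "confidence" (0 to 1); they miss things now and then, are a little off and sometimes report something else, mostly with a low value. They report only what shows in the picture. A call takes as long as a camera call. They do not tell look-alikes from the thing itself.
- arm.regions_of(camera, thing): "region" (400x640 bool, what is visible of it) and "location" ([column, row] in pixels, amid what is visible of it).
The state is a dict: "time_s": time; "joint_positions": joint angles; "joint_velocities": joint speeds; "joint_efforts": joint torques, N m; "eef_pos": TCP position; "orientation": TCP orientation; "force": force on the tool from outside, world axes, zero at the start; "wrist_torque": the same for the moment, N m; "width": opening from 0.0 (shut) to 1.0 (fully open); "grasp_force": force on a finger pad.
Only numpy, scipy, OpenCV 4.12 (cv2) and the standard library are available. Lean on these libraries where they do the work, as an engineer would, in place of code of your own. Each camera call takes 0.05 s, during which the arm holds its last target. There are 200 camera calls.

## Working session

There is one attempt and no reset: what is moved stays moved. The work goes in short steps, Python scripts to look and compute and a tool call to move; the robot and the scene stay as the last step left them, time stands still between calls to the robot, and variables do not carry over. Pictures are saved under pics/ and viewed, at most 10 in all, crops included, and the job is handed in when it is done.

Besides the shell and the picture viewer there is one more tool, called after "Emit:" as name(argument=value, ...), one argument or row to a line, values as JSON. carry_out: Moves the arm, as the interface text tells. Its arguments: {"type":"object","properties":{"motion":{"type":"string"},"claw":{"type":"number"},"squeeze":{"type":"number"}},"required":["motion"]}

```bash
ls; mkdir -p pics
cat > h.py <<'E'
import numpy as np, cv2
from scipy.spatial.transform import Rotation as R
from station import arm
def save(n,f):
    im=arm.read_camera(n); cv2.imwrite('pics/'+f,im[:,:,::-1]); return im
E
python3 - <<'E'
from h import *
np.set_printoptions(precision=4,suppress=True)
a=save('scene','s1.png');b=save('side','d1.png')
cv2.imwrite('pics/both.png',cv2.resize(np.vstack([a,b])[:,:,::-1],(800,1000))[:, :])
for c in['scene','side','wrist']:print(c,arm.camera_model(c))
for c in['scene','side']:
  for t in['mould_top','fixture','clamp','strike_button','pin_large','pin_small','bore_large','bore_small','lever_knob','lever_pivot','wax_tin','spanner','caliper']:
    try: print(c,t,[(np.round(d['location']),round(d['confidence'],2),int(d['region'].sum())) for d in arm.regions_of(c,t)])
    except Exception as e: print(c,t,e)
print(arm.state())
E
```

```text
pics
scene {'K': array([[376.1374,   0.    , 322.9485],
       [  0.    , 376.1374, 196.1921],
       [  0.    ,   0.    ,   1.    ]]), 'position': array([0.0961, 0.5344, 1.0351]), 'orientation': array([-0.9237,  2.6311, -0.9277])}
side {'K': array([[458.6579,   0.    , 315.4457],
       [  0.    , 458.6579, 198.9188],
       [  0.    ,   0.    ,   1.    ]]), 'position': array([0.6127, 1.2003, 0.7166]), 'orientation': array([-0.0541, -2.6527,  1.6517])}
wrist {'K': array([[309.7069,   0.    , 316.0249],
       [  0.    , 309.7069, 198.0481],
       [  0.    ,   0.    ,   1.    ]]), 'mount': array([[ 0.0001, -0.9682, -0.2503,  0.0683],
       [ 1.    ,  0.0001,  0.0002,  0.0003],
       [-0.0002, -0.2503,  0.9682, -0.1441],
       [ 0.    ,  0.    ,  0.    ,  1.    ]])}
scene mould_top [(array([350., 180.]), 0.78, 685)]
scene fixture [(array([284., 266.]), 0.95, 1896), (array([358., 234.]), 0.72, 916)]
scene clamp [(array([264., 275.]), 0.91, 347)]
scene strike_button [(array([352., 181.]), 0.7, 625)]
scene pin_large [(array([284., 268.]), 0.86, 1718), (array([360., 233.]), 0.63, 906)
[... 1142 characters left out ...]
[336., 271.]), 0.5, 1294)]
side lever_pivot [(array([339., 258.]), 0.86, 502)]
side wax_tin []
side spanner [(array([362., 303.]), 0.8, 373)]
side caliper [(array([320., 196.]), 0.41, 404)]
{'time_s': 1.4, 'joint_positions': array([-1.2801,  0.3588,  1.5104,  0.    ,  1.2725, -0.1151]), 'joint_velocities': array([-0.0013,  0.0007, -0.0007, -0.0012,  0.0002, -0.0001]), 'joint_efforts': array([  0.0002, -51.5326, -27.1125,   0.0676,   0.0247,   0.    ]), 'eef_pos': array([ 0.2368, -0.5513,  0.2416]), 'orientation': array([-3.0771, -0.633 , -0.    ]), 'force': array([-0.5779, -0.5055,  0.3306]), 'wrist_torque': array([-0.0179, -0.0172,  0.0076]), 'grasp_force': 0.0, 'width': 1.0016084144926025}
```

View pics/s1.png

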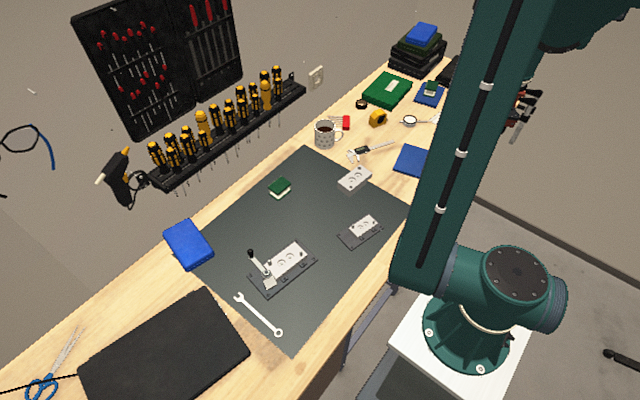

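View pics/d1.png

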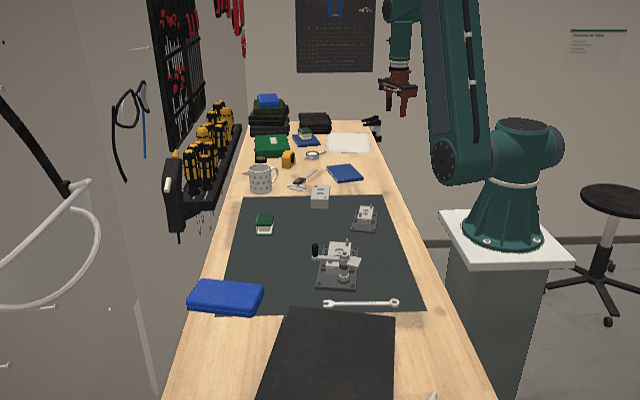

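The scene picture shows the loose half at about (352,180), and two look-alike fixtures. The one at (284,266) is larger and carries the cam clamp, which fits the job. The one at (360,232) is smaller with no clamp, so it is the decoy. The tin is at (280,187), the spanner at (262,318) and the caliper at about (370,150). I'll work out coarse positions, then confirm with the wrist camera.

```bash
cat >> h.py <<'E'
np.set_printoptions(precision=4,suppress=True)
def ray(c,uv,pose=None):
    m=arm.camera_model(c);K=m['K'];uv=np.atleast_2d(np.array(uv,float))
    a=np.c_[(uv-[K[0,2],K[1,2]])/K[0,0],np.ones(len(uv))]
    if c!='wrist': return m['position'],R.from_rotvec(m['orientation']).apply(a)
    r=np.hypot(a[:,0],a[:,1])+1e-12
    d=np.c_[a[:,:2]/r[:,None]*np.sin(r)[:,None],np.cos(r)]
    p,o=pose;Rt=R.from_rotvec(o);M=m['mount']
    return p+Rt.apply(M[:3,3]),Rt.apply(d@M[:3,:3].T)
def at_z(c,uv,z,pose=None):
    o,d=ray(c,uv,pose); return o+d*((z-o[2])/d[:,2])[:,None]
def proj_w(P,pose):
    m=arm.camera_model('wrist');K=m['K'];M=m['mount'];p,o=pose
    q=R.from_rotvec(o).inv().apply(np.atleast_2d(P)-p); q=(q-M[:3,3])@M[:3,:3]
    th=np.arctan2(np.hypot(q[:,0],q[:,1]),q[:,2]);ph=np.arctan2(q[:,1],q[:,0])
    return np.c_[K[0,2]+K[0,0]*th*np.cos(ph),K[1,2]+K[0,0]*th*np.sin(ph)]
def pose():
    s=arm.state(); return np.array(s['eef_pos']),np.array(s['orientation'])
E
python3 - <<'E'
from h import *
print(at_z('scene',[[352,180],[284,266],[360,232],[280,187],[262,318],[370,150],[252,254]],.03))
print(at_z('side',[[319,195],[336,268],[366,220],[265,225],[362,303],[300,183],[315,250]],.03))
p,o=pose();print(R.from_rotvec(o).as_matrix())
E
```

```text
[[ 0.5457 -0.2255  0.03  ]
 [ 0.5054  0.1777  0.03  ]
 [ 0.3982 -0.0633  0.03  ]
 [ 0.7213 -0.041   0.03  ]
 [ 0.4465  0.3317  0.03  ]
 [ 0.5806 -0.3916  0.03  ]
 [ 0.608   0.2084  0.03  ]]
[[ 0.5493 -0.2249  0.03  ]
 [ 0.5249  0.2137  0.03  ]
 [ 0.4119 -0.0395  0.03  ]
 [ 0.7229 -0.0223  0.03  ]
 [ 0.4756  0.3568  0.03  ]
 [ 0.6141 -0.3291  0.03  ]
 [ 0.5761  0.125   0.03  ]]
[[ 0.9188  0.3947 -0.    ]
 [ 0.3947 -0.9188  0.0001]
 [ 0.     -0.0001 -1.    ]]
```

Emit:
carry_out(
  motion="5.1 -2.2 0 0 0 0;5.1 -2.2 0 0 0 0;5.1 -2.2 0 0 0 0;5.1 -2.2 0 0 0 0;5.1 -2.2 0 0 0 0;5.1 -2.2 0 0 0 0;5.1 -2.2 0 0 0 0;5.1 -2.2 0 0 0 0;0 0 0 0 0 -9.5;0 0 0 0 0 -9.5;0 0 0 0 0 -9.5;0 0 0 0 0 -9.5;0 0 0 0 0 -9.5;0 0 0 0 0 -9.5;0 0 0 0 0 -9.5;0 0 0 0 0 0;0 0 0 0 0 0",
  claw=1,
)

```text
time_s: 3.52
eef_pos: [0.5422, -0.2285, 0.2417]
orientation: [-2.23, -2.213, -0.0]
force: [0.3, -0.5, 0.8]
width: 0.997
grasp_force: 0.0
```

```bash
cat >> h.py <<'E'
def log():
    s=arm.state(); f=open('log.txt','a'); print(*s['joint_positions'],*s['eef_pos'],*s['orientation'],file=f); return s
E
python3 - <<'E'
from h import *
s=log();print(s['joint_positions']);ps=pose();np.savez('p1.npz',*ps)
im=save('wrist','w1.png')
for t in['mould_top','bore_large','bore_small','strike_button','caliper','fixture','pin_large','pin_small','clamp','lever_knob','wax_tin']:
    for d in arm.regions_of('wrist',t):
        print(t,np.round(d['location'],1),round(d['confidence'],2),int(d['region'].sum()),at_z('wrist',d['location'],.036,ps)[0])
        if t=='mould_top': np.save('mreg.npy',d['region'])
E
```

```text
[-0.5162  0.3422  1.5361  0.0001  1.2634 -0.5087]
mould_top [316.4 190.5] 0.58 5206 [ 0.5429 -0.242   0.036 ]
bore_large [318.7 189.4] 0.69 5196 [ 0.5456 -0.2407  0.036 ]
bore_small [319.8 186.8] 0.69 5178 [ 0.5469 -0.2376  0.036 ]
strike_button [321.2 187.9] 0.55 5236 [ 0.5485 -0.2389  0.036 ]
strike_button [370.5 269.4] 0.49 1166 [ 0.6114 -0.3458  0.036 ]
caliper [370.2 269.5] 0.62 1158 [ 0.611  -0.3459  0.036 ]
fixture [210.1  66.8] 0.82 6169 [ 0.4211 -0.0934  0.036 ]
pin_large [210.6  65.4] 0.93 6233 [ 0.4218 -0.0918  0.036 ]
pin_small [207.   63.3] 0.96 6366 [ 0.4172 -0.0887  0.036 ]
clamp [372.3 270.3] 0.24 1119 [ 0.6138 -0.3472  0.036 ]
wax_tin [461.9  36.3] 0.79 2586 [ 0.7203 -0.0503  0.036 ]
wax_tin [316.9 187.4] 0.44 5236 [ 0.5435 -0.2383  0.036 ]
```

View pics/w1.png

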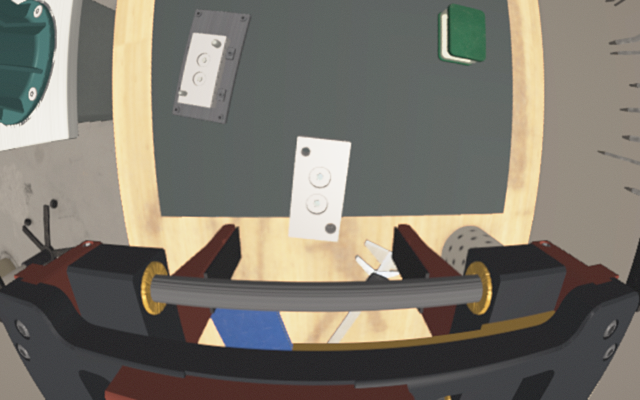

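The wrist picture shows the loose half cavity side up at about (320,189), its small bore at (306,152) and large bore at (331,229). The small clampless fixture is at (212,65), the tin at (463,33) and the caliper tips at (375,262). Next I'll measure the bores and outline.

```bash
cat >> h.py <<'E'
def blob(g,uv,r=9,dark=True):
    u,v=np.round(uv).astype(int); w=g[v-r:v+r+1,u-r:u+r+1].astype(float)
    if not dark: w=255-w
    yy,xx=np.mgrid[-r:r+1,-r:r+1]; t=(w.min()+np.median(w))/2
    m=np.where((xx**2+yy**2<=r*r),np.clip(t-w,0,None),0)
    return np.array([u+(m*xx).sum()/m.sum(),v+(m*yy).sum()/m.sum()])
E
python3 - <<'E'
from h import *
ps=tuple(np.load('p1.npz').values()); g=cv2.imread('pics/w1.png',0)
b=[blob(g,(331,229)),blob(g,(306,152))];print(b)
P=at_z('wrist',b,.036,ps);print(P,np.linalg.norm(P[1]-P[0]),'nominal',np.hypot(88,39)/1000)
m=((g>170)).astype(np.uint8); n,l=cv2.connectedComponents(m); mm=(l==l[190,300]).astype(np.uint8)
c=max(cv2.findContours(mm,0,2)[0],key=cv2.contourArea); Q=at_z('wrist',c[:,0]+0.0,.036,ps)
r=cv2.minAreaRect((Q[:,:2]*1e3).astype(np.float32));print('rect',r)
d=P[1]-P[0];yaw=np.arctan2(d[1],d[0])-np.arctan2(39,88);print('mid',P.mean(0),'yaw',np.degrees(yaw))
E
```

```text
[array([330.2305, 228.1141]), array([305.3131, 151.1379])]
[[ 0.5592 -0.2885  0.036 ]
 [ 0.5307 -0.1961  0.036 ]] 0.096631616662804 nominal 0.09625487000666512
rect ((565.4204711914062, -166.54953002929688), (576.7520751953125, 392.1490478515625), 0.32884901762008667)
mid [ 0.545  -0.2423  0.036 ] yaw 83.25090504641162
```

Emit:
carry_out(
  motion="5.2 0.6 0 0 0 0;5.2 0.6 0 0 0 0;5.2 0.6 0 0 0 0;5.2 0.6 0 0 0 0;5.2 0.6 0 0 0 0;5.2 0.6 0 0 0 0;5.2 0.6 0 0 0 0;0 0 0 0 0 0;0 0 0 0 0 0",
)

```text
time_s: 5.25
eef_pos: [0.5856, 0.135, 0.2415]
orientation: [2.225, 2.217, -0.001]
force: [0.1, 0.7, -0.0]
width: 0.998
grasp_force: 0.0
```

Run:
```python
from h import *
s=log();print(s['joint_positions']);ps=pose();np.savez('p2.npz',*ps)
im=save('wrist','w2.png')
for t in['fixture','pin_large','pin_small','clamp','lever_knob','spanner','wax_tin']:
    for d in arm.regions_of('wrist',t):
        print(t,np.round(d['location'],1),round(d['confidence'],2),int(d['region'].sum()),at_z('wrist',d['location'],.05,ps)[0])
        if t=='clamp': print(cv2.boundingRect(d['region'].astype(np.uint8)))
```

```text
[ 0.112   0.3605  1.5079 -0.0006  1.2736  0.1158]
fixture [216.6 331. ] 0.77 751 [ 0.4444 -0.078   0.05  ]
fixture [262.6 152.1] 0.71 11375 [0.5274 0.1682 0.05  ]
fixture [409.  318.7] 0.49 506 [ 0.7126 -0.0553  0.05  ]
pin_large [260.2 154.8] 0.84 10989 [0.5247 0.1652 0.05  ]
pin_large [215.9 329.2] 0.78 746 [ 0.4439 -0.0747  0.05  ]
pin_small [214.4 328.9] 0.89 787 [ 0.4417 -0.0744  0.05  ]
pin_small [263.6 148.7] 0.87 11236 [0.5287 0.1719 0.05  ]
clamp [243.   85.3] 0.59 2735 [0.507  0.2427 0.05  ]
(198, 56, 123, 47)
lever_knob [241.   84.4] 0.61 2355 [0.5047 0.2438 0.05  ]
spanner [225.2  31. ] 0.83 1260 [0.4859 0.3073 0.05  ]
wax_tin [229.3  31.7] 0.59 1277 [0.4907 0.306  0.05  ]
```

View pics/w2.png

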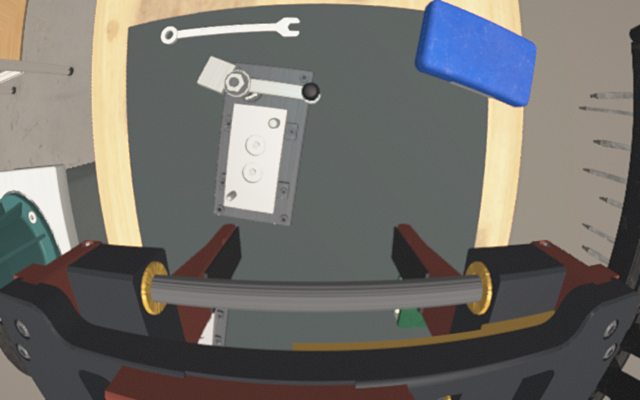

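The wrist picture shows the larger fixture at about (262,150). The large pin is at (274,124), the small pin at (231,197), the cam pivot at (237,83) and the knob at (311,91). I'll enlarge it to confirm and to measure the pins.

Run:
```python
import cv2
a=cv2.imread('pics/w2.png')[45:235,190:340]; cv2.imwrite('pics/c2.png',cv2.resize(a,None,fx=3.15,fy=3.15,interpolation=cv2.INTER_CUBIC))
```

```text
(no output)
```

View pics/c2.png

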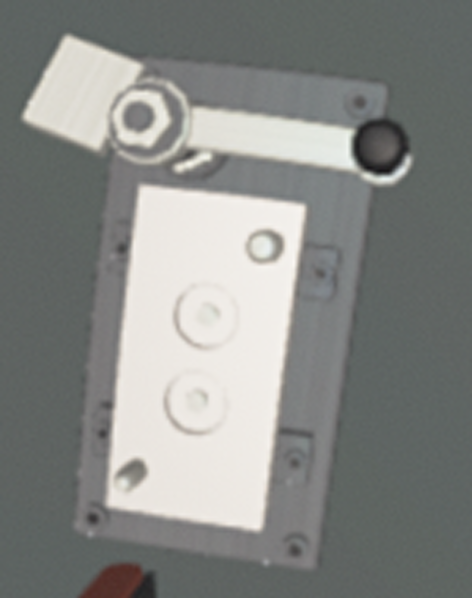

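Emit:
carry_out(
  motion="-5.7 -0.7 0 0 0 0;-5.7 -0.6 0 0 0 0;-5.7 -0.6 0 0 0 0;-5.7 -0.6 0 0 0 0;-5.7 -0.6 0 0 0 0;-5.7 -0.6 0.5 0 0 0;-3.5 -0.6 5 0 -5 0;0 0 3 0 -10 3;0 0 0 0 -10 3;0 0 0 0 -10 0;0 0 0 0 0 0;0 0 0 0 0 0",
)

```text
time_s: 7.15
eef_pos: [0.5406, -0.2441, 0.1563]
orientation: [1.988, 1.785, -0.583]
force: [0.2, -1.1, 0.3]
width: 1.001
grasp_force: 0.0
```

The enlarged crop confirms it: the large fixture carries the cam clamp, with the large pin upper right, the small pin lower left and the lever open with its knob to the right. Now I'll measure the block outline and the pose reached by the tilt.

```bash
cat > fx.py <<'E'
from h import *
from scipy.optimize import least_squares
ps=tuple(np.load('p2.npz').values()); g=cv2.imread('pics/w2.png',0)
def c2o(u,v): return np.array([190+(u+.5)/3.15-.5,45+(v+.5)/3.15-.5])
C=np.array([c2o(140,185),c2o(305,203),c2o(262,530),c2o(105,505)])
m=np.zeros_like(g); cv2.fillConvexPoly(m,np.round(C).astype(np.int32),255)
m=cv2.dilate(m,np.ones((5,5))); b=((g>165)&(m>0)).astype(np.uint8); b=cv2.morphologyEx(b,cv2.MORPH_CLOSE,np.ones((7,7)))
c=max(cv2.findContours(b,0,2)[0],key=cv2.contourArea); Q=at_z('wrist',c[:,0]+0.0,.040,ps)
r=cv2.minAreaRect((Q[:,:2]*1e3).astype(np.float32));print('rect',r)
P=at_z('wrist',C,.04,ps);print('corners',P,P.mean(0))
T=at_z('wrist',[c2o(265,243)],.061,ps)[0];F=at_z('wrist',[c2o(122,484),],.040,ps)[0];print('largepin top',T,'small foot',F)
piv=at_z('wrist',[c2o(138,116)],.097,ps);kn=at_z('wrist',[c2o(380,143)],.113,ps);print('pivot',piv,'knob',kn,np.linalg.norm((kn-piv)[:,:2]))
E
python3 fx.py; python3 -c "
from h import *
s=log();print(s['joint_positions']);print(R.from_rotvec(s['orientation']).as_matrix())"
```

```text
rect ((514.448486328125, 159.04415893554688), (121.73053741455078, 61.52599334716797), 81.11490631103516)
corners [[0.4941 0.2232 0.04  ]
 [0.5536 0.2144 0.04  ]
 [0.535  0.0951 0.04  ]
 [0.4746 0.1048 0.04  ]] [0.5143 0.1594 0.04  ]
largepin top [0.5421 0.2007 0.061 ] small foot [0.4821 0.113  0.04  ]
pivot [[0.5089 0.2409 0.097 ]] knob [[0.5813 0.2284 0.113 ]] 0.07345264941495429
[-0.2018  0.4708  1.7568 -0.732   0.9699  0.3497]
[[ 0.0958  0.9946 -0.0389]
 [ 0.8258 -0.1012 -0.5547]
 [-0.5557  0.0211 -0.8311]]
```

```bash
cat >> h.py <<'E'
def Rt(yaw,phi):
    "closing axis along world yaw (deg), tilt phi (deg) about it"
    a=np.radians(yaw);y=np.array([np.cos(a),np.sin(a),0]);z=np.array([0,0,-1.]);x=np.cross(y,z)
    return R.from_matrix(np.c_[x,y,z])*R.from_euler('y',phi,degrees=True)
def plan(legs,vmax=5.5,wmax=9.5,cur=None):
    "legs: (pos,R,minrows)"
    p,o=cur or pose(); r=o if isinstance(o,R) else R.from_rotvec(o)
    for q,rq,n in legs:
        q=np.array(q,float); dv=(r.inv()*rq).as_rotvec(degrees=True)
        n=max(n,int(np.ceil(np.linalg.norm(q-p)*100/vmax)),int(np.ceil(np.linalg.norm(dv)/wmax)))
        out=[];p0=p;r0=r
        for i in range(1,n+1):
            pi=p0+(q-p0)*i/n; ri=r0*R.from_rotvec(dv*i/n,degrees=True)
            s=np.round(r.inv().apply(pi-p)*100,2);t=np.round((r.inv()*ri).as_rotvec(degrees=True),1)
            out.append(' '.join(f'{v+0:g}' for v in [*s,*t])); p=p+r.apply(s/100); r=r*R.from_rotvec(t,degrees=True)
        print(n,'; '.join(out))
E
python3 -c "
from h import *
t=Rt(-6.75,-35)
plan([((.545,-.2423,.09),t,3),((.545,-.2423,.026),t,5)])"
```

```text
3 1.29 0.09 1.8 0.5 -0.4 0; 1.31 0.11 1.79 0.5 -0.4 0.1; 1.32 0.12 1.77 0.5 -0.4 0
5 0.73 0 1.05 0 0 0; 0.74 0 1.05 0 0 0; 0.73 0 1.05 0 0 0; 0.73 0 1.05 0 0 0; 0.74 0 1.05 0 0 0
```

Emit:
carry_out(
  motion="1.3 0.1 1.8 0.5 -0.4 0;1.3 0.1 1.8 0.5 -0.4 0;1.3 0.1 1.8 0.5 -0.4 0;0.74 0 1.05 0 0 0;0.74 0 1.05 0 0 0;0.74 0 1.05 0 0 0;0.74 0 1.05 0 0 0;0.74 0 1.05 0 0 0;0 0 0 0 0 0",
)

```text
time_s: 8.28
eef_pos: [0.5438, -0.2426, 0.0244]
orientation: [1.991, 1.773, -0.632]
force: [-0.4, -1.0, 0.5]
width: 1.002
grasp_force: 0.0
```

Emit:
carry_out(
  motion="0 0 0 0 0 0;0 0 0 0 0 0;0 0 0 0 0 0;0 0 0 0 0 0;0 0 0 0 0 0",
  claw=0.3,
  squeeze=40,
)

```text
time_s: 8.9
eef_pos: [0.5446, -0.2429, 0.026]
orientation: [1.99, 1.771, -0.63]
force: [-1.8, 1.5, 4.6]
width: 0.679
grasp_force: 40.0
```

```bash
python3 -c "
from h import *
log()
plan([((.545,-.235,.11),Rt(-6.75,-35),4),((.555,-.13,.17),Rt(-9,55),12)])"
```

```text
4 -1.05 -0.01 -1.83 0 0 0; -1.05 -0.01 -1.83 0 0.1 0; -1.04 -0.02 -1.84 0 0 0; -1.04 -0.01 -1.83 0.1 0 0
12 0.43 -0.02 -0.91 0 7.5 0.2; 0.55 -0.02 -0.85 -0.1 7.5 0.2; 0.65 -0.02 -0.77 0 7.5 0.2; 0.75 -0.03 -0.68 -0.1 7.5 0.2; 0.83 -0.03 -0.58 0 7.5 0.2; 0.9 -0.03 -0.46 -0.1 7.5 0.2; 0.95 -0.03 -0.34 0 7.5 0.2; 0.99 -0.03 -0.21 -0.1 7.5 0.2; 1.01 -0.04 -0.08 0 7.5 0.3; 1.01 -0.05 0.04 0 7.5 0.2; 0.99 -0.04 0.18 -0.1 7.5 0.2; 0.96 -0.06 0.31 0 7.5 0.2
```

Emit:
carry_out(
  motion="-1.05 0 -1.83 0 0 0;-1.05 0 -1.83 0 0 0;-1.05 0 -1.83 0 0 0;-1.05 0 -1.83 0 0 0;0.43 0 -0.91 0 7.5 0.2;0.55 0 -0.85 0 7.5 0.2;0.65 0 -0.77 0 7.5 0.2;0.75 0 -0.68 0 7.5 0.2;0.83 0 -0.58 0 7.5 0.2;0.9 0 -0.46 0 7.5 0.2;0.95 0 -0.34 0 7.5 0.2;0.99 0 -0.21 0 7.5 0.2;1.01 0 -0.08 0 7.5 0.2;1.01 0 0.04 0 7.5 0.2;0.99 0 0.18 0 7.5 0.2;0.96 0 0.31 0 7.5 0.2;0 0 0 0 0 0;0 0 0 0 0 0",
)

```text
time_s: 11.15
eef_pos: [0.5593, -0.1311, 0.1691]
orientation: [-1.792, -1.531, -0.92]
force: [0.2, -0.1, -6.3]
width: 0.68
grasp_force: 40.0
```

```bash
python3 -c "
from h import *
s=log();print(s['joint_positions'],s['eef_pos'],s['force'],s['wrist_torque'],s['grasp_force'])
r=R.from_rotvec(s['orientation']);print(r.as_matrix())
plan([((.555,-.13,.075),Rt(-9,55),6)])"
```

```text
[-0.7911  0.6972  1.5406  0.7121  1.5972 -0.8824] [ 0.5593 -0.1311  0.1691] [ 0.222  -0.1322 -6.2909] [-1.2397  0.1274 -0.0407] 39.99912718310952
[[ 0.0934  0.9883  0.1208]
 [ 0.5707 -0.1526  0.8069]
 [ 0.8159 -0.0064 -0.5782]]
6 -1.27 -0.06 0.91 -0.1 0.1 0; -1.28 -0.07 0.91 0 0 -0.1; -1.28 -0.07 0.92 -0.1 0.1 0; -1.28 -0.07 0.9 -0.1 0 0; -1.27 -0.07 0.91 0 0.1 0; -1.28 -0.07 0.91 -0.1 0 -0.1
```

Emit:
carry_out(
  motion="-1.22 0 0.87 0 0 0;-1.22 0 0.87 0 0 0;-1.22 0 0.87 0 0 0;-1.22 0 0.87 0 0 0;-1.22 0 0.87 0 0 0;-1.22 0 0.87 0 0 0;-0.8 0 0.57 0 0 0;-0.16 0 0.12 0 0 0;0 0 0 0 0 0",
)

```text
time_s: 12.28
eef_pos: [0.559, -0.1299, 0.0679]
orientation: [-1.789, -1.528, -0.923]
force: [0.2, -0.1, -6.4]
width: 0.678
grasp_force: 40.0
```

Emit:
carry_out(
  motion="-0.16 0 0.12 0 0 0;-0.16 0 0.12 0 0 0;-0.08 0 0.06 0 0 0;-0.08 0 0.06 0 0 0;-0.08 0 0.06 0 0 0;0 0 0 0 0 0",
)

```text
time_s: 13.02
eef_pos: [0.5588, -0.1296, 0.0607]
orientation: [-1.789, -1.528, -0.923]
force: [0.1, 0.4, -6.9]
width: 0.68
grasp_force: 40.0
```

Emit:
carry_out(
  motion="-0.08 0 0.06 0 0 0;-0.08 0 0.06 0 0 0;0 0 0 0 0 0",
)

```text
time_s: 13.4
eef_pos: [0.5588, -0.1296, 0.0594]
orientation: [-1.789, -1.528, -0.924]
force: [-2.0, -1.7, -1.3]
width: 0.682
grasp_force: 40.0
```

Emit:
carry_out(
  motion="-0.04 0 0.03 0 0 0;0 0 0 0 0 0",
)

```text
time_s: 13.65
eef_pos: [0.5588, -0.1296, 0.0593]
orientation: [-1.788, -1.528, -0.924]
force: [-3.6, -4.5, 4.9]
width: 0.682
grasp_force: 40.0
```

Emit:
carry_out(
  motion="0 0 0 0 0 0;0 0 0 0 0 0;0 0 0 0 0 0;0 0 0 0 0 0",
  claw=1,
)

```text
time_s: 14.15
eef_pos: [0.5589, -0.1294, 0.0582]
orientation: [-1.789, -1.528, -0.923]
force: [1.0, -0.5, -0.4]
width: 0.994
grasp_force: 0.0
```

```bash
python3 -c "
from h import *
s=log();print(s['joint_positions'],s['eef_pos'],s['force'],s['width'])
r=R.from_rotvec(s['orientation']);p=s['eef_pos'];d=r.as_matrix()[:,2]
b=p-.11*d
plan([(b,Rt(-9,50),5),((.555,-.12,.22),Rt(-9,5),6),((.554,-.07,.15),Rt(-9,-38),6)])"
```

```text
[-0.7909  0.8564  1.567   0.72    1.46   -1.0037] [ 0.5589 -0.1294  0.0582] [ 0.9722 -0.4827 -0.4152] 0.9940349903070114
5 0 0 -2.2 -0.1 -1 0; -0.04 0 -2.2 -0.1 -1 -0.1; -0.08 0.01 -2.2 0 -0.9 0; -0.11 0.01 -2.2 -0.1 -1 0; -0.15 0.01 -2.19 -0.1 -1 -0.1
6 2.32 -0.1 0.2 0 -7.5 0; 2.32 -0.1 -0.1 0 -7.5 0; 2.29 -0.1 -0.4 0 -7.5 0; 2.22 -0.1 -0.7 0 -7.5 0; 2.11 -0.1 -0.98 0 -7.5 0; 1.96 -0.1 -1.24 0 -7.5 0
6 0.72 -0.15 1.23 0 -7.2 0; 0.86 -0.14 1.14 0 -7.1 0; 1 -0.15 1.02 0 -7.2 0; 1.11 -0.15 0.88 0 -7.2 0; 1.22 -0.15 0.74 0 -7.1 0; 1.3 -0.14 0.58 0 -7.2 0
```

Emit:
carry_out(
  motion="0 0 -2.2 0 -1 0;0 0 -2.2 0 -1 0;-0.1 0 -2.2 0 -1 0;-0.1 0 -2.2 0 -1 0;-0.2 0 -2.2 0 -1 0;2.3 -0.1 0.2 0 -7.5 0;2.3 -0.1 -0.1 0 -7.5 0;2.3 -0.1 -0.4 0 -7.5 0;2.2 -0.1 -0.7 0 -7.5 0;2.1 -0.1 -1 0 -7.5 0;2 -0.1 -1.2 0 -7.5 0;0 0 0 0 0 0;0 0 0 0 0 0",
)

```text
time_s: 15.78
eef_pos: [0.555, -0.1206, 0.2193]
orientation: [-2.338, -2.004, -0.094]
force: [-0.1, -0.2, -0.6]
width: 1.0
grasp_force: 0.0
```

Run:
```python
from h import *
s=log();print(s['joint_positions'],s['eef_pos']);ps=pose();print(R.from_rotvec(ps[1]).as_matrix());np.savez('p3.npz',*ps)
im=save('wrist','w3.png')
cv2.imwrite('pics/c3.png',cv2.resize(im[100:300,200:440,::-1],None,fx=3,fy=3,interpolation=cv2.INTER_CUBIC))
```

```text
[-0.3886  0.3431  1.5984  0.0873  1.2282 -0.2655] [ 0.555  -0.1206  0.2193]
[[ 0.1528  0.9882  0.0063]
 [ 0.9845 -0.1527  0.0862]
 [ 0.0861 -0.0069 -0.9963]]
```

View pics/c3.png

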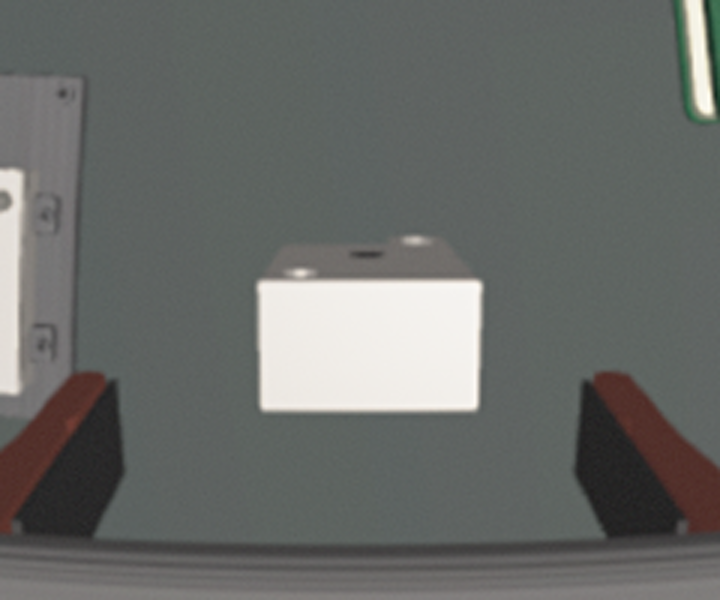

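The half stands upright in the crop: its end face spans (258,281) to (478,410), square to the jaws, and the back face with its bores is towards +y. I'll locate it and plan the second grasp.

Run:
```python
from h import *
ps=tuple(np.load('p3.npz').values())
C=(np.array([[258,281],[481,281],[479,410],[261,410]])+.5)/3-.5+[200,100]
P=at_z('wrist',C,.12,ps);c=P.mean(0);print(P,c)
e=P[1]+P[2]-P[0]-P[3];yaw=np.degrees(np.arctan2(e[1],e[0]));print('closing yaw',yaw)
n=np.array([-np.sin(np.radians(yaw)),np.cos(np.radians(yaw)),0]) # +y: back side
t=Rt(yaw,-35); g=np.array([c[0],c[1],.064])+n*.006; d=t.as_matrix()[:,2]
print('grasp',g)
plan([(g-.09*d,t,6),(g,t,6)])
```

```text
[[ 0.5328 -0.0996  0.12  ]
 [ 0.5928 -0.1088  0.12  ]
 [ 0.5877 -0.145   0.12  ]
 [ 0.5274 -0.1357  0.12  ]] [ 0.5602 -0.1223  0.12  ]
closing yaw -8.743356979689947
grasp [ 0.5611 -0.1164  0.064 ]
6 0.84 0.1 1.43 -0.1 -6.7 0; 0.99 0.1 1.32 -0.1 -6.6 0; 1.15 0.1 1.2 0 -6.7 0; 1.27 0.09 1.05 -0.1 -6.6 0; 1.39 0.1 0.91 -0.1 -6.7 0; 1.48 0.09 0.73 -0.1 -6.7 0
6 0 0 1.5 0 0 0; 0 0 1.5 0 0 0; 0 0 1.5 0 0 0; 0.01 0 1.5 0 0 0; 0 0 1.5 0 0 0; 0 0 1.5 0 0 0
```

Emit:
carry_out(
  motion="0.84 0.1 1.43 0 -6.7 0;0.99 0.1 1.32 -0.1 -6.7 0;1.15 0.1 1.2 0 -6.7 0;1.27 0.1 1.05 -0.1 -6.7 0;1.39 0.1 0.91 -0.1 -6.7 0;1.48 0.1 0.73 -0.1 -6.7 0;0 0 1.5 0 0 0;0 0 1.5 0 0 0;0 0 1.5 0 0 0;0 0 1.5 0 0 0;0 0 1.5 0 0 0;0 0 1.5 0 0 0;0 0 0 0 0 0",
)

```text
time_s: 17.45
eef_pos: [0.5607, -0.1167, 0.0637]
orientation: [2.024, 1.738, -0.647]
force: [0.1, 0.7, 0.4]
width: 1.001
grasp_force: 0.0
```

Emit:
carry_out(
  motion="0 0 0 0 0 0;0 0 0 0 0 0;0 0 0 0 0 0;0 0 0 0 0 0;0 0 0 0 0 0",
  claw=0.3,
  squeeze=40,
)

```text
time_s: 18.08
eef_pos: [0.561, -0.1158, 0.0651]
orientation: [2.023, 1.738, -0.645]
force: [-3.4, 2.8, 5.8]
width: 0.682
grasp_force: 40.0
```

```bash
cat > goal.py <<'E'
from h import *
O=np.array([.5144,.159,0]);A=81.1
ca,sa=np.cos(np.radians(A)),np.sin(np.radians(A))
fx=lambda x,y,z:O+[x*ca-y*sa,x*sa+y*ca,z]
E
python3 - <<'E'
from goal import *
s=log();p=s['eef_pos'];r=R.from_rotvec(s['orientation']);print(s['joint_positions'],p,s['force'],s['width']);print(r.as_matrix())
# block pose: x up, closing axis = -y_block ; centre from picture
yb=-r.as_matrix()[:,1];yb[2]=0;yb/=np.linalg.norm(yb);xb=np.array([0,0,1.]);zb=np.cross(xb,yb);B=R.from_matrix(np.c_[xb,yb,zb])
ctr=np.array([.5602,-.1223,.06]); ob=ctr-.018*zb
ofs=B.inv().apply(p-ob); ofs[1]=0; rel=B.inv()*r; print('tcp in block',ofs,rel.as_matrix())
np.savez('grip.npz',ofs=ofs,rel=rel.as_matrix())
# fitted
Bf=R.from_matrix(np.c_[[-ca,-sa,0],[-sa,ca,0],[0,0,-1]])
t=Bf*rel; g=fx(0,0,.076)+Bf.apply(ofs); print('final tcp',g,t.as_matrix())
np.savez('final.npz',g=g,t=t.as_matrix())
plan([(p+[0,0,.1],r,7),((.55,-.02,.20),t,12),(g+[0,0,.12],t,4)])
E
```

```text
[ 0.0377  0.6587  1.7112 -0.7199  1.0376  0.6502] [ 0.561  -0.1158  0.0651] [-3.4442  2.8323  5.775 ] 0.682019713270161
[[ 0.1229  0.9885 -0.0882]
 [ 0.8065 -0.1513 -0.5716]
 [-0.5783 -0.0009 -0.8158]]
tcp in block [0.0051 0.     0.0115] [[-0.5783 -0.0009 -0.8158]
 [ 0.0005 -1.      0.0007]
 [-0.8158 -0.      0.5783]]
final tcp [0.5136 0.1539 0.0645] [[ 0.089   0.9881  0.1255]
 [ 0.5714 -0.1538  0.8061]
 [ 0.8158  0.     -0.5783]]
7 -0.83 0 -1.17 0 0 0; -0.82 0 -1.16 0 0 0; -0.83 0 -1.17 0 0 0; -0.82 -0.01 -1.16 0 0 0; -0.83 0 -1.17 0 0 0; -0.83 0 -1.16 0 0 0; -0.82 0 -1.17 0 0 0
12 0.46 -0.21 -0.69 0 7.5 0; 0.55 -0.21 -0.61 0 7.5 0; 0.63 -0.22 -0.54 0 7.5 0; 0.69 -0.21 -0.46 0 7.5 0; 0.75 -0.21 -0.36 0 7.5 0.1; 0.78 -0.21 -0.26 0 7.5 0; 0.81 -0.21 -0.16 -0.1 7.5 0; 0.83 -0.22 -0.05 0 7.5 0; 0.82 -0.21 0.06 0 7.5 0; 0.81 -0.21 0.17 0 7.5 0; 0.79 -0.22 0.27 0 7.5 0; 0.74 -0.21 0.37 0 7.5 0.1
4 2.09 -1.57 3.61 0 0 0; 2.08 -1.57 3.62 0 0 0; 2.09 -1.57 3.61 0 0 0; 2.08 -1.57 3.62 0 0 0
```

Emit:
carry_out(
  motion="-0.83 0 -1.17 0 0 0;-0.83 0 -1.17 0 0 0;-0.83 0 -1.17 0 0 0;-0.83 0 -1.17 0 0 0;-0.83 0 -1.17 0 0 0;-0.83 0 -1.17 0 0 0;-0.83 0 -1.17 0 0 0;0.46 -0.2 -0.69 0 7.5 0;0.55 -0.2 -0.61 0 7.5 0;0.63 -0.2 -0.54 0 7.5 0;0.69 -0.2 -0.46 0 7.5 0;0.75 -0.2 -0.36 0 7.5 0;0.78 -0.2 -0.26 0 7.5 0;0.81 -0.2 -0.16 0 7.5 0;0.83 -0.2 -0.05 0 7.5 0;0.82 -0.2 0.06 0 7.5 0;0.81 -0.2 0.17 0 7.5 0;0.79 -0.2 0.27 0 7.5 0;0.74 -0.2 0.37 0 7.5 0;0 0 0 0 0 0",
)

```text
time_s: 20.58
eef_pos: [0.551, -0.022, 0.1982]
orientation: [-1.791, -1.536, -0.921]
force: [-0.9, 0.2, -6.5]
width: 0.684
grasp_force: 40.0
```

```bash
cat > go.py <<'E'
from goal import *
import sys
f=np.load('final.npz');g=f['g'];t=R.from_matrix(f['t']);s=log();p=s['eef_pos'];r=R.from_rotvec(s['orientation'])
print(s['time_s'],s['joint_positions'],p,s['force'],s['grasp_force']);print('err mm',(g-p)*1e3,'tilt',(r.inv()*t).as_rotvec(degrees=True))
h=float(sys.argv[1]);plan([(g+[0,0,h],t,int(sys.argv[2]))])
E
python3 go.py .1 4
```

```text
20.575 [-0.67    0.5844  1.6972  0.7873  1.4999 -0.8477] [ 0.551  -0.022   0.1982] [-0.8563  0.2484 -6.5214] 39.99602942130656
err mm [ -37.4311  175.8834 -133.6709] tilt [-0.2578  0.0982 -0.0315]
4 1.75 -1.58 3.92 -0.1 0 0; 1.75 -1.6 3.91 0 0 0; 1.75 -1.59 3.92 -0.1 0.1 0; 1.74 -1.6 3.91 -0.1 0 0
```

Emit:
carry_out(
  motion="1.17 -1.06 2.61 0 0 0;1.17 -1.06 2.61 0 0 0;1.17 -1.06 2.61 0 0 0;1.17 -1.06 2.61 -0.1 0.1 0;1.17 -1.06 2.61 -0.1 0 0;1.17 -1.06 2.61 -0.1 0 0;0 0 0 0 0 0;0 0 0 0 0 0",
)

```text
time_s: 21.58
eef_pos: [0.5153, 0.1551, 0.1673]
orientation: [-1.792, -1.54, -0.931]
force: [0.6, -0.4, -6.3]
width: 0.681
grasp_force: 40.0
```

```bash
python3 go.py .035 4
python3 - <<'E'
from h import *
for n in ['scene','side']: save(n,n+'4.png')
E
```

```text
21.575 [-0.4252  0.5378  1.9605  0.9871  1.23   -0.917 ] [0.5153 0.1551 0.1673] [ 0.6381 -0.3795 -6.3144] 39.996347333817084
err mm [  -1.7      -1.1949 -102.7644] tilt [0.1779 0.0505 0.292 ]
4 -1.4 -0.05 0.95 0 0 0.1; -1.4 -0.04 0.95 0.1 0 0; -1.41 -0.05 0.95 0 0 0.1; -1.4 -0.04 0.96 0.1 0.1 0.1
```

Emit:
carry_out(
  motion="-1.4 0 0.95 0 0 0.1;-1.4 0 0.95 0.1 0 0;-1.4 -0.1 0.95 0 0 0.1;-1.4 -0.1 0.95 0.1 0 0.1;0 0 0 0 0 0;0 0 0 0 0 0",
)

```text
time_s: 22.42
eef_pos: [0.5126, 0.1547, 0.0993]
orientation: [-1.792, -1.529, -0.926]
force: [0.1, 0.7, -6.1]
width: 0.676
grasp_force: 40.0
```

```bash
python3 go.py .024 3
python3 - <<'E'
from goal import *
ps=pose();np.savez('p4.npz',*ps);im=save('wrist','w4.png')
G=np.load('grip.npz');B=R.from_rotvec(ps[1])*R.from_matrix(G['rel']).inv();ob=ps[0]-B.apply(G['ofs'])
pts=np.array([[-44,-19.5,0],[44,19.5,0],[60,30,0],[60,-30,0],[-60,-30,0],[-46,19,7]])/1e3
uv=proj_w(ob+B.apply(pts),ps);uvf=proj_w([fx(.08,.019,.097),fx(-.084,.052,.012),fx(-.084,-.052,.012),fx(.112,-.052,.012)],ps)
print(uv,uvf)
v=im[:,:,::-1].copy()
c=v[0:300,160:480];c=cv2.resize(c,None,fx=2,fy=2,interpolation=cv2.INTER_CUBIC)
for q in np.r_[uv,uvf]: cv2.drawMarker(c,tuple(np.round((q-[160,0]+.5)*2-.5).astype(int)),(0,0,255),0,10,1)
cv2.imwrite('pics/c4.png',c)
E
```

```text
22.425 [-0.4289  0.6733  1.9867  1.0378  1.1512 -1.0562] [0.5126 0.1547 0.0993] [ 0.0763  0.7299 -6.0741] 39.99625255224467
err mm [  0.9901  -0.7972 -34.7453] tilt [-0.0586 -0.1608 -0.2271]
3 -0.3 0.04 0.19 0 -0.1 -0.1; -0.31 0.04 0.19 0 0 -0.1; -0.3 0.03 0.19 -0.1 -0.1 0
[[349.1201 173.5906]
 [269.1584 323.3852]
 [241.6535 357.9316]
 [388.8711 358.2005]
 [363.978  155.4546]
 [284.1791 179.3203]] [[289.8103 151.6289]
 [241.6484 414.4374]
 [393.8001 414.0153]
 [370.5652 196.183 ]]
```

View pics/c4.png

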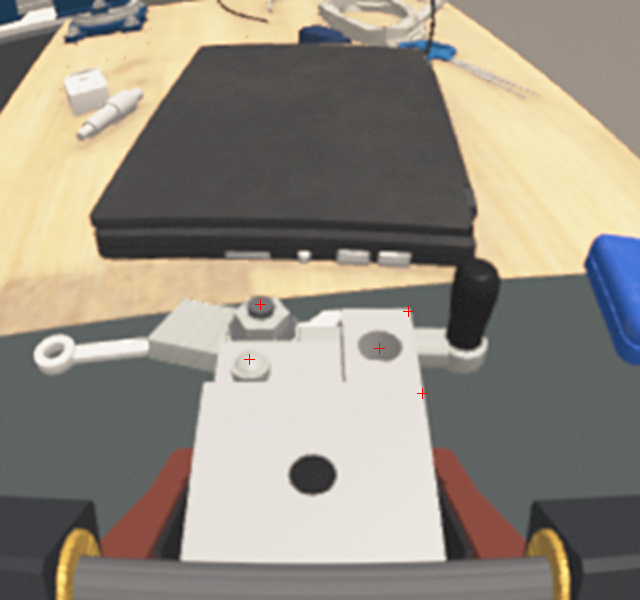

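The crop shows the half above its place, with the large bore at (380,346), the button at (250,358) and the pivot hex at (260,304). All lie within about 1 mm of where the calculation puts them, so I'll lower onto the pins.

Emit:
carry_out(
  motion="-0.3 0.04 0.19 0 -0.1 -0.1;-0.3 0.04 0.19 0 0 -0.1;-0.3 0.04 0.19 0 0 0;-0.16 0 0.12 0 0 0;-0.16 0 0.12 0 0 0;0 0 0 0 0 0",
)

```text
time_s: 23.22
eef_pos: [0.5136, 0.154, 0.0845]
orientation: [-1.791, -1.534, -0.926]
force: [0.1, 0.0, -6.4]
width: 0.686
grasp_force: 40.0
```

```bash
python3 go.py .012 6
```

```text
23.225 [-0.4285  0.7026  1.9865  1.0484  1.1343 -1.0869] [0.5136 0.154  0.0845] [ 0.1401  0.003  -6.4446] 39.996057759162326
err mm [  0.0227  -0.0937 -19.929 ] tilt [-0.0598 -0.0299 -0.0184]
6 -0.11 0 0.08 0 0 0; -0.11 0 0.07 0 0 0; -0.11 0 0.08 0 0 0; -0.1 0 0.07 0 0 0; -0.11 0 0.08 0 0 0; -0.11 0 0.07 -0.1 0 0
```

Emit:
carry_out(
  motion="-0.08 0 0.06 0 0 0;-0.08 0 0.06 0 0 0;-0.08 0 0.06 0 0 0;0 0 0 0 0 0",
)

```text
time_s: 23.72
eef_pos: [0.5137, 0.1541, 0.0816]
orientation: [-1.791, -1.535, -0.926]
force: [0.8, 0.7, -6.6]
width: 0.68
grasp_force: 40.0
```

Emit:
carry_out(
  motion="-0.08 0 0.06 0 0 0;-0.08 0 0.06 0 0 0;-0.08 0 0.06 0 0 0;-0.08 0 0.06 0 0 0;0 0 0 0 0 0",
)

```text
time_s: 24.35
eef_pos: [0.5135, 0.1543, 0.0776]
orientation: [-1.791, -1.534, -0.926]
force: [-1.1, 0.9, -6.8]
width: 0.682
grasp_force: 40.0
```

Emit:
carry_out(
  motion="-0.08 0 0.06 0 0 0;-0.08 0 0.06 0 0 0;-0.08 0 0.06 0 0 0;-0.08 0 0.06 0 0 0;-0.08 0 0.06 0 0 0;-0.08 0 0.06 0 0 0;0 0 0 0 0 0",
)

```text
time_s: 25.22
eef_pos: [0.5136, 0.1544, 0.0715]
orientation: [-1.791, -1.535, -0.926]
force: [-1.7, 3.0, -6.3]
width: 0.681
grasp_force: 40.0
```

Emit:
carry_out(
  motion="-0.06 -0.02 0.09 0 0 0;-0.08 0 0.06 0 0 0;-0.08 0 0.06 0 0 0;-0.08 0 0.06 0 0 0;0 0 0 0 0 0",
)

```text
time_s: 25.85
eef_pos: [0.5137, 0.1547, 0.0674]
orientation: [-1.792, -1.535, -0.926]
force: [-0.6, 0.8, -7.1]
width: 0.681
grasp_force: 40.0
```

Emit:
carry_out(
  motion="-0.08 0 0.06 0 0 0;-0.08 0 0.06 0 0 0;-0.04 0 0.03 0 0 0;0 0 0 0 0 0",
)

```text
time_s: 26.35
eef_pos: [0.5138, 0.1548, 0.065]
orientation: [-1.792, -1.535, -0.926]
force: [-0.3, 0.6, -7.1]
width: 0.68
grasp_force: 40.0
```

Emit:
carry_out(
  motion="-0.04 0 0.03 0 0 0;-0.04 0 0.03 0 0 0;0 0 0 0 0 0",
)

```text
time_s: 26.72
eef_pos: [0.5137, 0.1549, 0.0644]
orientation: [-1.791, -1.534, -0.927]
force: [-0.1, -2.3, -2.2]
width: 0.68
grasp_force: 40.0
```

Emit:
carry_out(
  motion="-0.04 0 0.03 0 0 0;0 0 0 0 0 0",
)

```text
time_s: 26.98
eef_pos: [0.5137, 0.1549, 0.0644]
orientation: [-1.791, -1.534, -0.927]
force: [-2.1, -5.8, 3.2]
width: 0.679
grasp_force: 40.0
```

Emit:
carry_out(
  motion="0 0 0 0 0 0;0 0 0 0 0 0;0 0 0 0 0 0;0 0 0 0 0 0;0 0 0 0 0 0",
  claw=1,
)

```text
time_s: 27.6
eef_pos: [0.5136, 0.155, 0.0636]
orientation: [-1.791, -1.535, -0.926]
force: [-0.4, -0.4, -0.9]
width: 0.997
grasp_force: 0.0
```

Run:
```python
from goal import *
s=log();p=s['eef_pos'];r=R.from_rotvec(s['orientation']);print(s['time_s'],p,s['force'],s['width']);d=r.as_matrix()[:,2]
k=np.array([.5813,.2284]);v=fx(.08,.019,0)[:2];print('pivot',v,'knob rel',k-v)
plan([(p-.12*d,r,6),((.53,.10,.25),Rt(-9,0),6)])
```

```text
27.6 [0.5136 0.155  0.0636] [-0.4336 -0.4026 -0.9416] 0.9971259291013514
pivot [0.508 0.241] knob rel [ 0.0733 -0.0126]
6 0 0 -2 0 0 0; 0 0 -2 0 0 0; 0 0 -2 0 0 0; 0 0 -2 0 0 0; 0 0 -2 0 0 0; 0 0 -2 0 0 0
6 2.04 0.41 -0.5 0 -9.1 0; 1.93 0.41 -0.81 0 -9.1 0.1; 1.78 0.4 -1.12 -0.1 -9.2 0; 1.57 0.41 -1.37 0 -9.1 0; 1.34 0.41 -1.62 0 -9.1 0; 1.07 0.41 -1.8 0 -9.1 0.1
```

Emit:
carry_out(
  motion="0 0 -2 0 0 0;0 0 -2 0 0 0;0 0 -2 0 0 0;0 0 -2 0 0 0;0 0 -2 0 0 0;0 0 -2 0 0 0;2 0.4 -0.5 0 -9.1 0;1.9 0.4 -0.8 0 -9.1 0;1.8 0.4 -1.1 0 -9.1 0;1.6 0.4 -1.4 0 -9.1 0;1.3 0.4 -1.6 0 -9.1 0;1.1 0.4 -1.8 0 -9.1 0;0 0 0 0 0 0;0 0 0 0 0 0",
)

```text
time_s: 29.35
eef_pos: [0.5283, 0.0996, 0.2487]
orientation: [-2.382, -2.042, -0.001]
force: [-0.9, 0.0, -0.6]
width: 0.997
grasp_force: 0.0
```

Run:
```python
from goal import *
ps=pose();print(arm.state()['time_s'],ps);np.savez('p5.npz',*ps);im=save('wrist','w5.png')
pts=[fx(.044,-.0195,.076),fx(-.044,.0195,.076),fx(.06,-.03,.076),fx(-.06,-.03,.076),fx(-.06,.03,.076),fx(.046,.019,.069),fx(.08,.019,.097)]
uv=proj_w(pts,ps);print(uv)
x0,y0=max(0,int(uv[:,0].min())-40),max(0,int(uv[:,1].min())-50);print(x0,y0)
c=cv2.resize(im[y0:y0+190,x0:x0+240,::-1],None,fx=3,fy=3,interpolation=cv2.INTER_CUBIC)
for q in uv: cv2.drawMarker(c,tuple(np.round((q-[x0,y0]+.5)*3-.5).astype(int)),(0,0,255),0,8,1)
cv2.imwrite('pics/c5.png',c)
```

```text
29.35 (array([0.5283, 0.0996, 0.2487]), array([-2.3822, -2.0419, -0.0006]))
[[312.9267  88.3761]
 [275.5085 173.7639]
 [323.377   73.0377]
 [322.8667 188.7754]
 [266.1018 188.7161]
 [275.8602  87.7165]
 [272.2535  50.4572]]
226 0
```

View pics/c5.png

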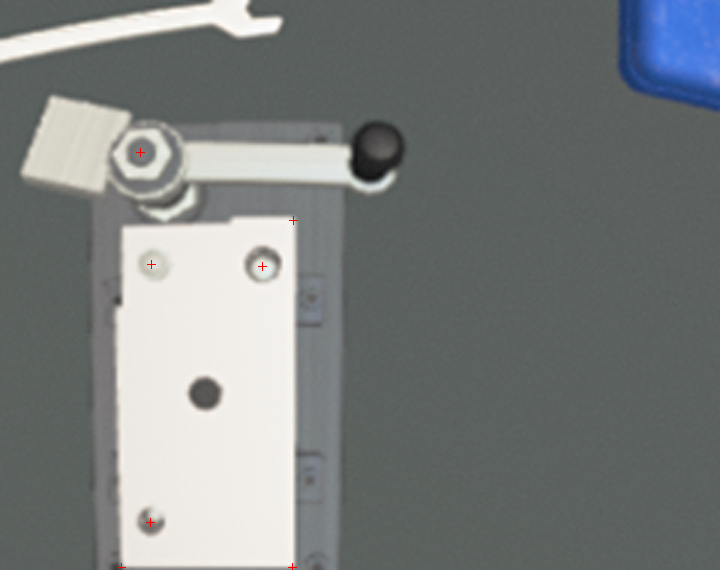

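The half sits where calculated: its corners match the markers and both pins show in the bores at (262,266) and (150,521). The knob top is at crop (379,143). Now the knob position and the approach.

```bash
cat >> goal.py <<'E'
V=np.array([.508,.241])
def knob(a,rr=.074,z=.108):
    "handle world angle deg -> TCP pos, tool R (closing axis tangential)"
    t=np.radians(a); return np.array([V[0]+rr*np.cos(t),V[1]+rr*np.sin(t),z]),Rt(a-90,0)
E
python3 - <<'E'
from goal import *
ps=tuple(np.load('p5.npz').values())
k=at_z('wrist',[[226+379/3,143/3]],.113,ps)[0];b=k[:2]-V;a=np.degrees(np.arctan2(b[1],b[0]));print(k,'ang',a,'r',np.hypot(*b))
q,t=knob(a);print(q)
plan([(q+[0,0,.09],t,8),(q,t,5)])
E
```

```text
[0.5811 0.2283 0.113 ] ang -9.873923015150174 r 0.07424208297431545
[0.5809 0.2283 0.108 ]
10 1.36 0.32 0.51 0 0 9.1; 1.39 0.11 0.5 -0.1 0 9.1; 1.4 -0.12 0.51 0 0 9.1; 1.35 -0.34 0.5 0 0 9.1; 1.29 -0.55 0.51 0 0 9.1; 1.18 -0.74 0.5 -0.1 0 9.1; 1.05 -0.92 0.51 0 0 9.1; 0.89 -1.08 0.5 0 0 9.1; 0.71 -1.21 0.5 0 0 9.1; 0.51 -1.3 0.51 0 0 9.1
5 0 0 1.8 0 0 0; 0 0 1.8 0 0 0; 0.01 0.01 1.8 0 0 0; 0 0 1.8 0 0 0; 0 0 1.8 0 0 0
```

Emit:
carry_out(
  motion="1.36 0.32 0.5 0 0 9.1;1.39 0.11 0.5 0 0 9.1;1.4 -0.12 0.5 0 0 9.1;1.35 -0.34 0.5 0 0 9.1;1.29 -0.55 0.5 0 0 9.1;1.18 -0.74 0.5 0 0 9.1;1.05 -0.92 0.5 0 0 9.1;0.89 -1.08 0.5 0 0 9.1;0.71 -1.21 0.5 0 0 9.1;0.51 -1.3 0.5 0 0 9.1;0 0 1.8 0 0 0;0 0 1.8 0 0 0;0 0 1.8 0 0 0;0 0 1.8 0 0 0;0 0 1.8 0 0 0;0 0 0 0 0 0",
)

```text
time_s: 31.4
eef_pos: [0.5807, 0.2294, 0.1078]
orientation: [-3.13, 0.268, 0.006]
force: [-0.6, 0.1, 0.4]
width: 1.002
grasp_force: 0.0
```

Emit:
carry_out(
  motion="0 0 0 0 0 0;0 0 0 0 0 0;0 0 0 0 0 0;0 0 0 0 0 0;0 0 0 0 0 0;0 0 0 0 0 0;0 0 0 0 0 0",
  claw=0,
  squeeze=20,
)

```text
time_s: 32.28
eef_pos: [0.5821, 0.2297, 0.1097]
orientation: [-3.128, 0.269, 0.001]
force: [-0.1, -0.9, 0.6]
width: 0.243
grasp_force: 0.0
```

```bash
cat > arc.py <<'E'
from goal import *
import sys
s=log();p=s['eef_pos'];r=R.from_rotvec(s['orientation'])
b=p[:2]-V;a=np.degrees(np.arctan2(b[1],b[0]));t=np.radians(a)
f=s['force'];print(s['time_s'],p,'a',a,'r',np.hypot(*b),'F tan',-f[0]*np.sin(t)+f[1]*np.cos(t),'rad',f[0]*np.cos(t)+f[1]*np.sin(t),'z',f[2],'w',s['width'],s['grasp_force'],'yawerr',np.degrees(np.arctan2(*(r.as_matrix()[[1,0],1])))-a+90)
if len(sys.argv)>1:
    st,n=float(sys.argv[1]),int(sys.argv[2]); legs=[]
    for i in range(1,n+1): q,tt=knob(a+st*i,np.hypot(*b),p[2]); legs.append((q,tt,1))
    plan(legs,vmax=9,wmax=20)
E
python3 arc.py 5 3
```

```text
32.275 [0.5821 0.2297 0.1097] a -8.664965313199001 r 0.0749172042663165 F tan -0.8946513675804708 rad 0.03403119720239063 z 0.6194893733682687 w 0.2434496840576031 0.0 yawerr -1.1473598526265505
1 -0.04 -0.65 0 -0.1 0 -6.1
1 -0.03 -0.66 0 0 0 -5
1 -0.03 -0.65 0 0 0 -5
```

Emit:
carry_out(
  motion="0 0 0 0 0 0;0 0 0 0 0 0;0 0 0 0 0 0;-0.03 -0.65 0 0 0 -5;-0.03 -0.65 0 0 0 -5;-0.03 -0.65 0 0 0 -5;-0.03 -0.65 0 0 0 -5",
)

```text
time_s: 33.15
eef_pos: [0.5819, 0.2555, 0.1096]
orientation: [-3.128, -0.283, 0.001]
force: [-0.7, -2.3, -0.1]
width: 0.172
grasp_force: 20.0
```

```bash
python3 arc.py 5 2
```

```text
33.15 [0.5819 0.2555 0.1096] a 11.108563956374956 r 0.07527589225835449 F tan -2.1342017651741587 rad -1.1069771505440167 z -0.0977462087069822 w 0.17213521491018904 20.000053953613133 yawerr -0.7561757737616546
1 -0.04 -0.66 0 -0.1 0 -5.8
1 -0.03 -0.65 0 0 0 -5
```

Emit:
carry_out(
  motion="-0.03 -0.65 0 0 0 -5;-0.03 -0.65 0 0 0 -5;-0.03 -0.65 0 0 0 -5;-0.03 -0.65 0 0 0 -5;-0.03 -0.65 0 0 0 -5;-0.03 -0.65 0 0 0 -5;-0.03 -0.65 0 0 0 -5;-0.03 -0.65 0 0 0 -5;-0.03 -0.65 0 0 0 -5",
)

```text
time_s: 34.28
eef_pos: [0.5509, 0.3036, 0.1097]
orientation: [-2.781, -1.458, -0.001]
force: [1.0, -2.2, -1.0]
width: 0.175
grasp_force: 20.0
```

```bash
python3 arc.py 2 2
```

```text
34.275 [0.5509 0.3036 0.1097] a 55.57751239341405 r 0.07589132596518762 F tan -2.0218145456998253 rad -1.225974555010826 z -0.9682439158647177 w 0.17493369103630893 20.00019101324142 yawerr -0.22918625735555054
1 -0.01 -0.26 0 -0.1 -0.1 -2.2
1 0 -0.27 0 0 0 -2
```

Emit:
carry_out(
  motion="-0.01 -0.26 0 0 0 -2;0 -0.26 0 0 0 -2;-0.01 -0.26 0 0 0 -2;0 -0.26 0 0 0 -2;-0.01 -0.26 0 0 0 -2;0 -0.26 0 0 0 -2",
)

```text
time_s: 35.02
eef_pos: [0.5371, 0.3112, 0.1097]
orientation: [-2.614, -1.74, -0.001]
force: [0.9, -0.7, -3.6]
width: 0.174
grasp_force: 20.0
```

```bash
python3 arc.py
```

```text
35.025 [0.5371 0.3112 0.1097] a 67.45292641467796 r 0.07599301399758733 F tan -1.1175599288747 rad -0.3203430626588522 z -3.642193627194371 w 0.17391795892306597 19.999843484692974 yawerr -0.1380387802592935
```

Emit:
carry_out(
  motion="-0.01 -0.26 0 0 0 -2;0 -0.26 0 0 0 -2",
)

```text
time_s: 35.28
eef_pos: [0.5322, 0.313, 0.1098]
orientation: [-2.551, -1.831, -0.001]
force: [2.2, 0.6, -3.4]
width: 0.166
grasp_force: 20.0
```

```bash
python3 arc.py
```

```text
35.275 [0.5322 0.313  0.1098] a 71.4142969361308 r 0.07600078446751811 F tan -1.8653969471540104 rad 1.2141867155860533 z -3.4185564374852695 w 0.16607977342218136 19.999775252945255 yawerr -0.09184182971830523
```

Emit:
carry_out(
  motion="0 -0.13 0 0 0 -1;0 -0.13 0 0 0 -1",
)

```text
time_s: 35.52
eef_pos: [0.5298, 0.3138, 0.1098]
orientation: [-2.52, -1.873, -0.001]
force: [1.8, 0.5, -4.8]
width: 0.174
grasp_force: 20.0
```

```bash
python3 arc.py
```

```text
35.525 [0.5298 0.3138 0.1098] a 73.3065047097267 r 0.07601940747856226 F tan -1.577642206086241 rad 0.9681117567688924 z -4.843916913926135 w 0.1735775922215286 19.99961358087603 yawerr -0.05529091868633884
```

Emit:
carry_out(
  motion="0 -0.13 0 0 0 -1;-0.01 -0.13 0 0 0 -1",
)

```text
time_s: 35.78
eef_pos: [0.5274, 0.3145, 0.1098]
orientation: [-2.487, -1.917, -0.002]
force: [0.6, 0.9, -4.1]
width: 0.176
grasp_force: 20.0
```

```bash
python3 arc.py
```

```text
35.775 [0.5274 0.3145 0.1098] a 75.22193326519474 r 0.0760329818608428 F tan -0.372178154921695 rad 1.0130122159084523 z -4.124398236854487 w 0.17639363218015927 19.999589402141282 yawerr 0.029691543470775628
```

Emit:
carry_out(
  motion="0 -0.13 0 0 0 -1",
)

```text
time_s: 35.9
eef_pos: [0.5261, 0.3148, 0.1098]
orientation: [-2.47, -1.939, -0.002]
force: [1.5, 1.7, -5.6]
width: 0.177
grasp_force: 20.0
```

Emit:
carry_out(
  motion="0 -0.13 0 0 0 -1",
)

```text
time_s: 36.02
eef_pos: [0.5249, 0.3151, 0.1098]
orientation: [-2.453, -1.96, -0.001]
force: [1.5, 1.1, -5.7]
width: 0.174
grasp_force: 20.0
```

Emit:
carry_out(
  motion="0 -0.13 0 0 0 -1",
)

```text
time_s: 36.15
eef_pos: [0.5235, 0.3154, 0.1098]
orientation: [-2.436, -1.981, -0.001]
force: [2.8, 2.0, -5.8]
width: 0.173
grasp_force: 20.0
```

Emit:
carry_out(
  motion="-0.01 -0.13 0 0 0 -1",
)

```text
time_s: 36.28
eef_pos: [0.5223, 0.3157, 0.1099]
orientation: [-2.418, -2.003, -0.002]
force: [1.7, 2.4, -6.3]
width: 0.176
grasp_force: 20.0
```

Emit:
carry_out(
  motion="0.05 -0.13 0.04 0 0 -1",
)

```text
time_s: 36.4
eef_pos: [0.5211, 0.316, 0.1097]
orientation: [-2.401, -2.024, -0.001]
force: [0.8, -1.5, -0.7]
width: 0.173
grasp_force: 20.0
```

Emit:
carry_out(
  motion="0.02 -0.13 0 0 0 -1",
)

```text
time_s: 36.52
eef_pos: [0.5199, 0.3162, 0.1097]
orientation: [-2.383, -2.045, -0.001]
force: [1.1, -1.8, -1.3]
width: 0.175
grasp_force: 20.0
```

Emit:
carry_out(
  motion="0 -0.13 0 0 0 -1",
)

```text
time_s: 36.65
eef_pos: [0.5186, 0.3164, 0.1097]
orientation: [-2.366, -2.066, -0.001]
force: [1.2, -1.6, -0.7]
width: 0.171
grasp_force: 20.0
```

Emit:
carry_out(
  motion="0 -0.13 0 0 0 -1",
)

```text
time_s: 36.78
eef_pos: [0.5173, 0.3166, 0.1096]
orientation: [-2.347, -2.086, -0.001]
force: [2.0, -2.7, 0.2]
width: 0.174
grasp_force: 20.0
```

```bash
python3 arc.py
```

```text
36.775 [0.5173 0.3166 0.1096] a 83.02033594623835 r 0.07617859053702322 F tan -2.2776921879501457 rad -2.480667364303087 z 0.23874449113065777 w 0.17366598398879657 20.00020579289412 yawerr 0.24154406205668977
```

Emit:
carry_out(
  motion="-0.02 -0.13 0 0 0 -1",
)

```text
time_s: 36.9
eef_pos: [0.516, 0.3167, 0.1096]
orientation: [-2.329, -2.107, -0.001]
force: [1.3, -2.6, -0.0]
width: 0.17
grasp_force: 20.0
```

Emit:
carry_out(
  motion="0 -0.13 0 0 0 -1",
)

```text
time_s: 37.02
eef_pos: [0.5147, 0.3169, 0.1096]
orientation: [-2.311, -2.127, -0.001]
force: [0.9, -2.9, 0.9]
width: 0.172
grasp_force: 20.0
```

Emit:
carry_out(
  motion="0 -0.13 0 0 0 -1",
)

```text
time_s: 37.15
eef_pos: [0.5134, 0.317, 0.1096]
orientation: [-2.292, -2.147, -0.001]
force: [-0.5, -2.9, 1.6]
width: 0.172
grasp_force: 20.0
```

Emit:
carry_out(
  motion="0 -0.13 0 0 0 -1",
)

```text
time_s: 37.28
eef_pos: [0.5121, 0.3171, 0.1096]
orientation: [-2.273, -2.167, -0.001]
force: [0.2, -3.6, 1.9]
width: 0.167
grasp_force: 20.0
```

```bash
cat > dr.py <<'E'
from goal import *
s=arm.state();p=s['eef_pos'];f=s['force'];m=s['wrist_torque'];b=p[:2]-V
T=b[0]*f[1]-b[1]*f[0]
print(s['time_s'],'a %.1f'%np.degrees(np.arctan2(b[1],b[0])),'F',f,'M',m,'Ftan %.2f'%(T/.074),'Mz %.2f'%(m[2]/.074),'drag %.2f'%(-(T+m[2])/.074))
E
python3 dr.py
```

```text
37.275 a 86.9 F [ 0.2365 -3.5879  1.8881] M [-0.6379 -0.2545 -0.0701] Ftan -0.44 Mz -0.95 drag 1.39
```

Emit:
carry_out(
  motion="0.02 -0.13 -0.02 0 0 -1",
)

```text
time_s: 37.4
eef_pos: [0.5107, 0.3172, 0.1096]
orientation: [-2.254, -2.187, -0.001]
force: [0.4, -4.5, 0.6]
width: 0.171
grasp_force: 20.0
```

```bash
python3 dr.py
```

```text
37.4 a 88.0 F [ 0.3856 -4.4635  0.6343] M [-0.8141 -0.1653  0.0342] Ftan -0.56 Mz 0.46 drag 0.10
```

Emit:
carry_out(
  motion="0 -0.13 0 0 0 -1",
)

```text
time_s: 37.52
eef_pos: [0.5094, 0.3172, 0.1096]
orientation: [-2.235, -2.206, -0.001]
force: [0.5, -4.4, -0.0]
width: 0.174
grasp_force: 20.0
```

```bash
python3 dr.py
```

```text
37.525 a 89.0 F [ 0.4678 -4.4244 -0.0336] M [-0.8815 -0.2122 -0.0203] Ftan -0.57 Mz -0.27 drag 0.84
```

Emit:
carry_out(
  motion="0 0 0 0 0 0;0 0 0 0 0 0;0 0 0 0 0 0",
  claw=0.3,
)

```text
time_s: 37.9
eef_pos: [0.5096, 0.318, 0.1096]
orientation: [-2.236, -2.204, -0.002]
force: [-0.2, 0.9, 0.3]
width: 0.301
grasp_force: 0.0
```

```bash
python3 dr.py
python3 - <<'E'
from goal import *
F=[]
for i in range(4):
    im=save('wrist','w6.png');F.append(arm.state()['force'])
print(np.mean(F,0),np.std(F,0),arm.state()['eef_pos'],arm.state()['width'])
ps=pose()
cv2.imwrite('pics/c6.png',cv2.resize(im[110:330,180:460,::-1],None,fx=2.7,fy=2.7,interpolation=cv2.INTER_CUBIC))
save('side','side6.png')
E
```

```text
37.9 a 88.8 F [-0.1752  0.8977  0.3431] M [-0.0119 -0.0289  0.0413] Ftan 0.20 Mz 0.56 drag -0.76
[ 0.0709 -0.0513 -0.0262] [0.2864 0.5745 0.4267] [0.5096 0.3177 0.1096] 0.2990963199925091
```

View pics/c6.png

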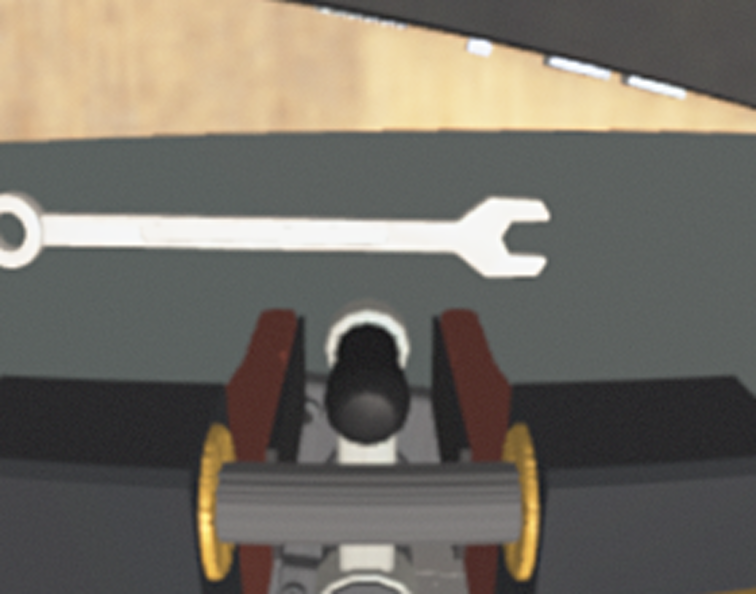

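The crop shows the knob standing free at about (367,385), centred between the open fingers, with the lever lying along +y. Gripping the knob masked the drag, so I'll push with the pad only, which gives a clean force reading.

Emit:
carry_out(
  motion="0 -0.13 0 0 0 -1;0 -0.13 0 0 0 -1;0 -0.13 0 0 0 -1;0 -0.13 0 0 0 -1",
)

```text
time_s: 38.65
eef_pos: [0.5042, 0.3175, 0.1097]
orientation: [-2.156, -2.283, -0.002]
force: [0.1, -0.2, -0.7]
width: 0.301
grasp_force: 0.0
```

Emit:
carry_out(
  motion="0 -0.13 0 0 0 -1",
)

```text
time_s: 38.78
eef_pos: [0.5035, 0.3174, 0.1098]
orientation: [-2.137, -2.302, -0.003]
force: [1.8, -1.3, -0.2]
width: 0.301
grasp_force: 0.8
```

Emit:
carry_out(
  motion="0 -0.13 0 0 0 -1",
)

```text
time_s: 38.9
eef_pos: [0.5021, 0.3173, 0.1097]
orientation: [-2.117, -2.32, -0.002]
force: [2.9, -0.5, -0.6]
width: 0.301
grasp_force: 0.8
```

Emit:
carry_out(
  motion="0 -0.13 0 0 0 -1",
)

```text
time_s: 39.02
eef_pos: [0.5007, 0.3172, 0.1097]
orientation: [-2.096, -2.339, -0.002]
force: [1.9, -0.7, -1.6]
width: 0.298
grasp_force: 0.8
```

```bash
python3 dr.py
```

```text
39.025 a 95.5 F [ 1.9436 -0.704  -1.6459] M [-0.1343 -0.3217  0.0309] Ftan -1.93 Mz 0.42 drag 1.51
```

Emit:
carry_out(
  motion="0 -0.13 0 0 0 -1",
)

```text
time_s: 39.15
eef_pos: [0.4993, 0.3171, 0.1097]
orientation: [-2.076, -2.357, -0.002]
force: [1.7, -1.3, -1.2]
width: 0.303
grasp_force: 0.8
```

Emit:
carry_out(
  motion="0 -0.13 0 0 0 -1",
)

```text
time_s: 39.28
eef_pos: [0.4979, 0.3169, 0.1097]
orientation: [-2.055, -2.375, -0.002]
force: [1.5, -0.5, -0.5]
width: 0.3
grasp_force: 0.7
```

Emit:
carry_out(
  motion="0 -0.13 0 0 0 -1",
)

```text
time_s: 39.4
eef_pos: [0.4966, 0.3167, 0.1097]
orientation: [-2.034, -2.392, -0.002]
force: [1.6, -0.9, 0.0]
width: 0.298
grasp_force: 0.7
```

Emit:
carry_out(
  motion="0 -0.13 0 0 0 -1",
)

```text
time_s: 39.52
eef_pos: [0.4953, 0.3165, 0.1097]
orientation: [-2.013, -2.41, -0.002]
force: [1.6, 0.0, -0.3]
width: 0.302
grasp_force: 0.7
```

Emit:
carry_out(
  motion="0 -0.13 0 0 0 -1",
)

```text
time_s: 39.65
eef_pos: [0.494, 0.3163, 0.1097]
orientation: [-1.992, -2.428, -0.002]
force: [1.8, 0.2, 0.1]
width: 0.301
grasp_force: 0.8
```

Emit:
carry_out(
  motion="0 -0.13 0 0 0 -1",
)

```text
time_s: 39.78
eef_pos: [0.4928, 0.3161, 0.1097]
orientation: [-1.971, -2.445, -0.002]
force: [2.5, -0.5, -1.7]
width: 0.297
grasp_force: 0.9
```

Emit:
carry_out(
  motion="0 -0.13 0 0 0 -1",
)

```text
time_s: 39.9
eef_pos: [0.4917, 0.3158, 0.1097]
orientation: [-1.95, -2.462, -0.002]
force: [1.6, -1.0, -0.9]
width: 0.299
grasp_force: 1.2
```

Emit:
carry_out(
  motion="0 -0.13 0 0 0 -1",
)

```text
time_s: 40.02
eef_pos: [0.4906, 0.3155, 0.1097]
orientation: [-1.928, -2.479, -0.003]
force: [2.6, -1.1, -0.7]
width: 0.301
grasp_force: 1.5
```

Emit:
carry_out(
  motion="0 -0.13 0 0 0 -1",
)

```text
time_s: 40.15
eef_pos: [0.4895, 0.3152, 0.1098]
orientation: [-1.907, -2.496, -0.003]
force: [4.1, -0.1, -2.4]
width: 0.299
grasp_force: 1.9
```

Emit:
carry_out(
  motion="0 -0.13 0 0 0 -1",
)

```text
time_s: 40.28
eef_pos: [0.4884, 0.3149, 0.1098]
orientation: [-1.885, -2.513, -0.003]
force: [4.9, -0.5, -1.3]
width: 0.296
grasp_force: 2.3
```

```bash
python3 dr.py
```

```text
40.275 a 104.9 F [ 4.9073 -0.4544 -1.26  ] M [-0.1318 -0.9104 -0.0488] Ftan -4.78 Mz -0.66 drag 5.44
```

Emit:
carry_out(
  motion="0 0.15 0 0 0 0;0 0.2 0 0 0 0;0 0.2 0 0 0 0;0 0 0 0 0 0;0 0 0 0 0 0",
)

```text
time_s: 40.9
eef_pos: [0.4928, 0.3164, 0.1096]
orientation: [-1.886, -2.511, -0.001]
force: [0.0, 0.5, 0.8]
width: 0.298
grasp_force: 0.0
```

Emit:
carry_out(
  motion="0 0 0 0 0 0;0 0 0 0 0 0;0 0 -0.5 0 0 0;0 0 -1.5 0 0 0;0 0 -3 0 0 0;0 0 -4 0 0 0;0 0 -4 0 0 0;-4 0 -2 0 0 0;-4 0 0 0 0 0;0 0 0 0 0 0;0 0 0 0 0 0;0 0 0 0 0 0",
  claw=0.5,
)

```text
time_s: 42.4
eef_pos: [0.515, 0.2401, 0.2596]
orientation: [-1.884, -2.512, -0.002]
force: [0.2, 0.9, 0.1]
width: 0.502
grasp_force: 0.0
```

Run:
```python
from goal import *
s=arm.state();print(s['time_s'],s['eef_pos'],s['force']);ps=pose();im=save('wrist','w7.png')
pts=[fx(.044,-.0195,.076),fx(-.044,.0195,.076),fx(-.06,-.03,.076),fx(-.06,.03,.076),fx(.08,.019,.097),fx(.046,.019,.085)]
uv=proj_w(pts,ps);print(uv)
c=cv2.resize(im[90:380,170:490,::-1],None,fx=2,fy=2,interpolation=cv2.INTER_CUBIC)
for q in uv: cv2.drawMarker(c,tuple(np.round((q-[170,90]+.5)*2-.5).astype(int)),(0,0,255),0,8,1)
cv2.imwrite('pics/c7.png',c)
```

```text
42.4 [0.515  0.2401 0.2596] [0.2023 0.8511 0.0615]
[[327.4901 223.6868]
 [266.1792 272.834 ]
 [298.4084 298.1778]
 [253.601  279.6144]
 [309.3981 184.7312]
 [296.3533 210.4552]]
```

View pics/c7.png

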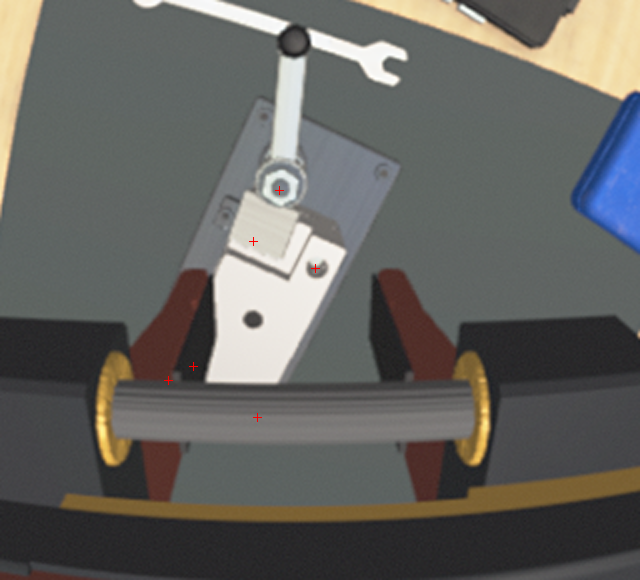

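The last picture shows the cam nose at (265,232), over the button. The half is still seated, with its large bore on the marker at (317,267), and the arm is clear. I'm handing it in.

```bash
python3 -c "
from station import arm
print(arm.sign_off())"
```

```text
the job is handed in; nothing more can be done
None
```

I turned the upper half over and seated it flush on both pins. The cam is snug, at about 3 N over its own friction at the knob, and I handed the job in after about 42 s with the arm clear; sign-off returned no verdict.

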